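Snap the lever-arch file shut and close its cover

ROBOT

A 6-joint arm with a two-finger parallel gripper is mounted at the origin on a cart in front of the work surface, level with it; the furniture and walls round the work are solid. World frame = base frame: x ahead of the robot, y to its left, z up, the work surface at z = 0. Lengths are in m, angles in degrees, forces in N, time in s.
With the tool pointing down it reaches from about 0.35 to 0.875 m from the base axis. Payload 4.2 kg.
Tool frame: the origin (TCP) lies midway between the tips of the shut fingers; the grasp point (between the pads) lies 19 mm behind it; z points along the fingers, y is the line along which they close (so a half turn about z gives the same grasp; the last joint's range is limited). The gripper opens to 87 mm and grips with 3 to 60 N. Pads are 19 mm wide; open, the fingers measure 117 mm over their backs; the gripper's body (75 mm by 190 mm) begins 51 mm behind the grasp point.
Start: joints at [-52.105, 22.042, 0.453, 0, -68.411, -14.817], TCP at [0.245, -0.575, 0.223] pointing down, gripper open.
Joint ranges: [-179.83, 179.83], [-69.29, 118.12], [-61.27, 80.66], [-181.25, 117.63], [-171.15, -9.14], [-177.46, 177.46]. Speed limits (degrees/s): [159.86, 159.86, 180, 180, 180, 180].

INTERFACE

Orientations are given as a 3x3 rotation matrix whose columns are the frame's x, y, z axes.
In Python, from station import * gives the robot as it stands. The module is installed in compiled form; this text tells all that it offers.
- The arm moves only by the tool servo_tool, never from a script. Its argument "deltas" is a list of rows, each an object of numbers: "tx", "ty", "tz": the shift along the tool's x, y, z in mm; "ax", "ay", "az": the turn, a rotation vector about the tool's x, y, z in rad; "claw": the finger opening in mm, from 0 to 87. In form: [{"tx": .., "ty": .., "tz": .., "ax": .., "ay": .., "az": .., "claw": ..}, ...]. A call has 1 to 12 rows; each row is the pose to reach, as a shift and turn from the pose commanded when the call began, along the tool's axes at that moment; what a row does not reach only later rows make up. A row lasts 1/12 s, in which the tool goes at most 41.7 mm and 7.16 degrees, less where a joint would pass 70% of its speed; a pose out of reach is approached as far as the arm can. A call with a gripper value outside its range is refused whole. The fingers move at their own pace and stop on an object; the grip force is fixed at half the most. Time passes only in rows, so rows that repeat a pose let the fingers close. It gives the time, the measured TCP pose, the force, the opening and the grip force at its end, in the units of the state.
- sense(): the state, without advancing time (a new reading comes with each control period).
- capture(name): name is "side" or "top"; returns the picture (420x560x3 uint8, blue, green, red); there is no depth.
- calibration(name): a dict with "fx", "fy", "cx", "cy" (pixels), "cam_to_world" (4x4, takes a point from camera to world coordinates). Camera axes: x right, y down, z forward; pixel columns grow to the right and rows downward; lengths in m; the calibration is good to about 2 mm. A picture is of the moment at which its call begins. calibration takes no time and is no camera call.
- finish_job(): hands the job in; it is judged then, once.
Trained networks look in the newest picture that a camera, given by its name, has taken for a name from the list of things; names that differ only in an ending like _2 or _b are one class to them, and where a whole thing is asked for, a point or a joint stands for the part that bears it (a point fixed in the world has none). Each returns a list of dicts, best first, with "confidence" (0 to 1); they miss things now and then, are a little off and sometimes report something else, mostly with a low value. They report only what shows in the picture. A call takes as long as a camera call.
- recognise(label, camera): "xyz" ([x, y, z] in m, in the coordinates of the camera as it stood for that picture, good to about 4 mm: the middle of the surface that is visible of it).
- trace(label, camera): "mask" (420x560 bool, what is visible of it).
The state is a dict: "time_s": time; "joints": joint angles; "joint_velocities": joint speeds; "effort": joint torques, N m; "tcp_pos": TCP position; "ee_rot": TCP orientation; "wrist_force": force on the tool from outside, world axes, zero at the start; "moment": the same for the moment, N m; "gripper_width": opening from 0.0 (shut) to 1.0 (fully open); "gripper_force": force on a finger pad.
Only numpy, scipy, OpenCV 4.12 (cv2) and the standard library are available. Lean on these libraries where they do the work, as an engineer would, in place of code of your own. Each camera call takes 0.05 s, during which the arm holds its last target. There are 200 camera calls.

TASK

The small blue lever-arch file on the desk is finished with: push its raised steel lever over towards the spine until it snaps down and the arches close on the posts, then swing the front cover over and close the file. Only push with the fingers: do not lift or shove the file about, and leave the things around it where they are.

Things in the scene. Friction and masses are not known exactly. Their poses are not given: they have to be found in the camera images.
- lever_file: loose blue lever-arch file, 1.1 kg, lying open on its back cover. Origin on its underside, at desk height. x runs along the spine (file -115 to +115 mm), y points to the spine, z up. Board 2.5 mm. Back cover y = -130 to +98 mm. Stack of sheets y = -130 to +22, top z = 31 mm, with a bar on it at y = 2 to 18, up to z = 36; two posts at x = -40 and +40, y = 10, 46 mm high
- spine_top (a point): middle of the top edge of the upright spine board, at file x 0, y 99, z 72 mm: the cover's crease, its hinge line along file x
- lever (a joint): the steel lever's angle, rad: 0 = raised (leaning 10 deg away from the spine), 1.40 = snapped down towards the spine. It turns about a line along file x at y 35, z 20 mm of the file. Sprung over centre: let go below 0.70 it jumps back to 0, above 0.70 it jumps on to 1.40. 3 to 4 N near the tip starts it
- lever_tip (a point): tip of the lever, an 18 mm wide black roll, 58 mm from the lever's axis (lever blade 14 mm wide, 3 mm thick); about 77 mm above the desk when the lever is raised, moves towards the spine (file +y) and down
- arches (a joint): angle of the two 4 mm wire arches (x = -40 and +40 mm of the file; the lever stands between them), rad: 0 = tipped towards the spine, reaching 70 mm height, 0.70 = closed on the posts. They turn about a line along file x at y 55, z 12 mm and are driven by the lever at half its angle
- cover (a joint): angle of the front cover, rad: 0 = shut, flat on the file at 72 mm height, pi/2 = upright over the spine, at most 2.5 = leaning far out beyond the spine. Turns about point spine_top. The stiff crease (0.1 N m) holds it where it is left between about 0.8 and 2.35; below about 0.7 it sinks shut by itself
- cover_edge (a point): middle of the free long edge of the front cover, 228 mm from its hinge; the cover is a blue board 230 x 228 x 2.5 mm, 0.12 kg; push it on its outer face, which is the side away from the lever
- earbud_case: loose white earbud case, 47x58x25 mm, origin under its centre; leave alone
- battery_1: loose green AA cell standing on end, 14 mm across, 50 mm high, origin under its centre; leave alone
- usb_stick: loose grey USB stick lying flat, 57x18x8 mm, origin under its centre; leave alone

How it is judged (in metres and radians):
On the way, in this order (a step that is already met when the one before it is completed fails the run):
1. the lever has snapped down, the cover still open (value of joint lever above 1.3 rad and value of joint cover above 1.2 rad), for 0.2 s.
2. the cover is shut (value of joint cover below 0.06 rad), for 0.2 s.
At the end, for the whole second after the job is handed in: The lever is snapped down (joint above 1.3 of 1.40 rad), the front cover is shut (within 0.06 rad), the file lies flat and at rest within 40 mm of where it was, the battery stands, and the three small things are within 30 mm of where they were (value of joint lever above 1.3 rad and value of joint arches above 0.63 rad and value of joint cover below 0.06 rad and distance of lever_file from where it was at the start of the episode below 0.04 m and angle between lever_file's own z axis and vertical below 0.03 rad and linear speed of lever_file below 0.01 m/s and distance of each of earbud_case, battery_1, usb_stick from where it was at the start of the episode below 0.03 m and angle between battery_1's own z axis and vertical below 0.1 rad); the robot touches nothing.
It fails at once if the cover is swung over while the lever is still up (value of joint each of cover, lever below 1 rad).
It fails at once if the file is lifted or tipped (height (world z) of lever_file above 0.02 m or angle between lever_file's own z axis and vertical above 0.15 rad).
It fails at once if the file is shoved more than 40 mm (distance of lever_file from where it was at the start of the episode above 0.04 m).
It fails at once if one of the small things is moved, lifted or knocked over (distance of any of earbud_case, battery_1, usb_stick from where it was at the start of the episode above 0.03 m or angle between battery_1's own z axis and vertical above 0.5 rad).
It also fails if it takes over 53 s, if anything falls off the work surface, if the arm or the gripper's body presses on something with over 40 N, if the wrist force passes 120 N, or if a joint passes its speed limit or range.

## Working session

There is one attempt and no reset: what is moved stays moved. The work goes in short steps, Python scripts to look and compute and a tool call to move; the robot and the scene stay as the last step left them, time stands still between calls to the robot, and variables do not carry over. Pictures are saved under pics/ and viewed, at most 10 in all, crops included, and the job is handed in when it is done.

Besides the shell and the picture viewer there is one more tool, called as name(argument=value, ...) on one line, values as JSON. servo_tool: Moves the arm, as the interface text tells. Its arguments: {"type":"object","properties":{"deltas":{"type":"array","items":{"type":"object","properties":{"tx":{"type":"number"},"ty":{"type":"number"},"tz":{"type":"number"},"ax":{"type":"number"},"ay":{"type":"number"},"az":{"type":"number"},"claw":{"type":"number"}}}}},"required":["deltas"]}

```bash
mkdir -p pics; cat > h.py <<'E'
from station import *
import numpy as np, cv2
def w(c,p):
    T=np.array(calibration(c)["cam_to_world"]); return (T@np.r_[p,1])[:3]
def proj(c,P):
    k=calibration(c);T=np.linalg.inv(np.array(k["cam_to_world"]));q=(T@np.r_[P,1])[:3]
    return np.array([k["fx"]*q[0]/q[2]+k["cx"],k["fy"]*q[1]/q[2]+k["cy"]])
def ray(c,u,v):
    k=calibration(c);T=np.array(k["cam_to_world"]);d=T[:3,:3]@[(u-k["cx"])/k["fx"],(v-k["cy"])/k["fy"],1]
    return T[:3,3],d
def atz(c,u,v,z):
    o,d=ray(c,u,v);return o+d*(z-o[2])/d[2]
def tri(a,b):
    (o,d),(p,e)=ray(*a),ray(*b);s=np.linalg.lstsq(np.c_[d,-e],p-o,rcond=None)[0]
    return (o+d*s[0]+p+e*s[1])/2,np.linalg.norm(o+d*s[0]-p-e*s[1])
E
python3 - <<'E'
from h import *
np.set_printoptions(precision=3,suppress=True)
for c in("side","top"):
    im=capture(c);cv2.imwrite(f"pics/{c}0.png",im)
    print(c,np.array(calibration(c)["cam_to_world"])[:3,3])
    for l in("lever_file","lever_tip","spine_top","cover_edge","earbud_case","battery_1","usb_stick"):
        r=recognise(l,c)
        print(l,[(round(q["confidence"],2),w(c,q["xyz"])) for q in r[:2]])
print(sense()["ee_rot"])
E
```

```text
side [-0.009  0.967  0.535]
lever_file [(0.94, array([ 0.464, -0.036,  0.085])), (0.41, array([0.489, 0.021, 0.171]))]
lever_tip []
spine_top [(0.81, array([ 0.461, -0.042,  0.088]))]
cover_edge []
earbud_case [(0.54, array([0.336, 0.212, 0.027]))]
battery_1 [(0.61, array([0.522, 0.354, 0.024])), (0.58, array([ 0.458, -0.046,  0.091]))]
usb_stick [(0.59, array([ 0.459, -0.032,  0.086]))]
top [ 0.201 -0.026  1.46 ]
lever_file [(0.61, array([ 0.474, -0.078,  0.033]))]
lever_tip [(0.46, array([0.495, 0.014, 0.172]))]
spine_top [(0.86, array([ 0.477, -0.079,  0.03 ]))]
cover_edge [(0.65, array([0.495, 0.014, 0.17 ]))]
earbud_case [(0.74, array([0.342, 0.201, 0.027]))]
battery_1 [(0.4, array([0.518, 0.344, 0.035]))]
usb_stick []
[[-0.92  -0.392  0.   ]
 [-0.392  0.92  -0.   ]
 [-0.    -0.    -1.   ]]
```

View pics/side0.png

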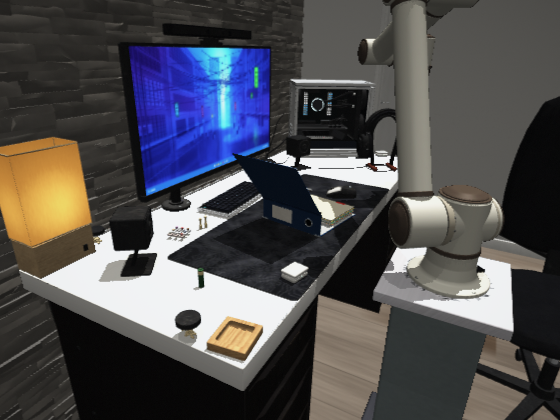

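View pics/top0.png

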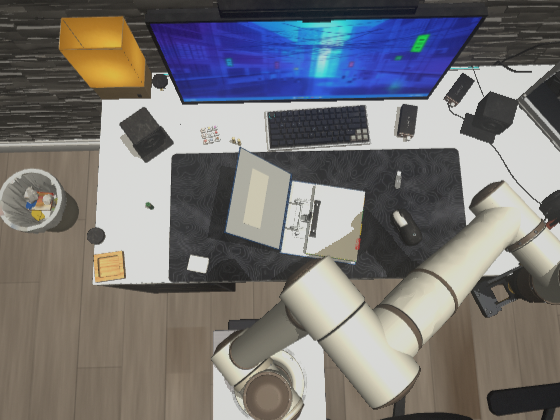

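The top view shows the file centred near (300,205). The spine is the crease from (292,178) to (280,250), the cover leans out to the left, and the lever and arches are around (305,215). The USB stick is at (398,180). I'll zoom in.

```bash
python3 - <<'E'
from h import *
a=cv2.imread("pics/top0.png")[140:272,215:375];b=cv2.imread("pics/side0.png")[145:245,225:365]
cv2.imwrite("pics/tz.png",cv2.resize(a,None,fx=5,fy=4.5,interpolation=3)if 0 else cv2.resize(a,(720,594),interpolation=cv2.INTER_CUBIC))
cv2.imwrite("pics/sz.png",cv2.resize(b,(770,550),interpolation=cv2.INTER_CUBIC))
E
```

```text
(no output)
```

View pics/tz.png

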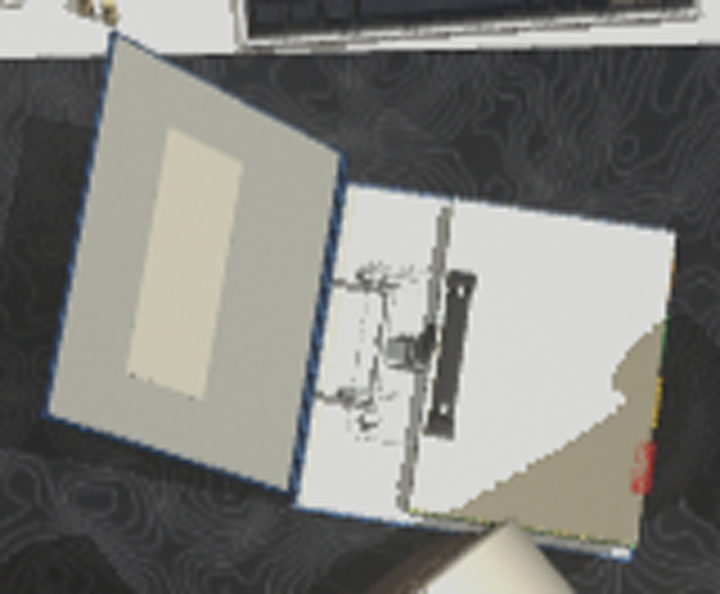

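View pics/sz.png

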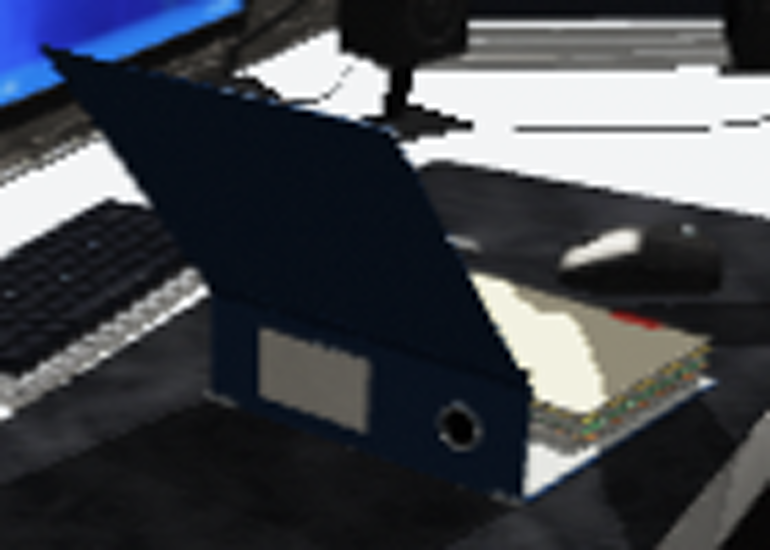

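The crops give clear corners. In the top crop the crease runs (343,155)–(293,492) and the cover edge (112,33)–(45,415). In the side crop the spine base runs (210,393)–(525,498), and the black roll is near (430,340) in the top crop. I'll fit the pose to these.

```bash
cat > fit.py <<'E'
from h import *
from scipy.optimize import least_squares
np.set_printoptions(precision=3,suppress=True)
T=lambda u,v:("top",215+u/4.5,140+v/4.5); S=lambda u,v:("side",225+u/5.5,145+v/5.5)
L=228
def cov(x,a): return lambda c:(x,99-L*np.cos(c),72+L*np.sin(c))
f=lambda *p:(lambda c:p)
obs=[(T(343,155),f(115,99,72)),(T(293,492),f(-115,99,72)),(T(112,33),cov(115,0)),(T(45,415),cov(-115,0)),
(T(675,232),f(115,-130,31)),(T(632,558),f(-115,-130,1)),
(S(210,393),f(115,99,0)),(S(525,498),f(-115,99,0)),(S(210,290),f(115,99,72)),(S(527,372),f(-115,99,72)),(S(45,50),cov(115,0)),(S(395,135),cov(-115,0))]
def W(p,q):
    c,s=np.cos(p[2]),np.sin(p[2]);q=np.array(q)/1000
    return np.array([p[0]+c*q[0]-s*q[1],p[1]+s*q[0]+c*q[1],q[2]])
def res(p): return np.ravel([proj(o[0],W(p,g(p[3])))-o[1:] for o,g in obs])
r=least_squares(res,[.47,-.15,0,2.2],loss="soft_l1");p=r.x
if __name__=="__main__":
    print(p,np.degrees(p[2]));print(res(p).reshape(-1,2))
    tip=W(p,(0,35-58*np.sin(.1745),20+58*np.cos(.1745)));print("tip",tip,(proj("top",tip)-[215,140])*4.5)
    print("hinge",W(p,(0,99,72)),"edge",W(p,cov(0,0)(p[3])))
    s=sense();print(s["ee_rot"],s["tcp_pos"],s["joints"])
E
python3 fit.py
```

```text
[ 0.467 -0.159 -0.173  2.249] -9.910604501084576
[[ 0.332 -0.734]
 [-0.026  1.103]
 [-0.535 -0.304]
 [-0.687  1.156]
 [ 1.149 -3.215]
 [ 0.292  0.701]
 [ 0.049 -0.159]
 [-0.179  0.418]
 [ 0.172 -1.13 ]
 [ 0.974  1.957]
 [-1.342 -1.584]
 [-0.294 -1.529]]
tip [ 0.471 -0.135  0.077] [433.371 336.735]
hinge [ 0.484 -0.062  0.072] edge [0.509 0.079 0.25 ]
[[-0.92  -0.392  0.   ]
 [-0.392  0.92  -0.   ]
 [-0.    -0.    -1.   ]] [ 0.245 -0.575  0.223] [-52.103  22.039   0.452  -0.    -68.412 -14.818]
```

servo_tool(deltas=[{"tx": -36,"ty": 29,"az": -0.1,"claw": 0},{"tx": -73,"ty": 58,"az": -0.2,"claw": 0},{"tx": -109,"ty": 87,"az": -0.3,"claw": 0},{"tx": -145,"ty": 116,"az": -0.4,"claw": 0},{"tx": -181,"ty": 145,"az": -0.5,"claw": 0},{"tx": -218,"ty": 173,"az": -0.6,"claw": 0},{"tx": -254,"ty": 202,"az": -0.7,"claw": 0},{"tx": -290,"ty": 231,"az": -0.8,"claw": 0},{"tx": -327,"ty": 260,"az": -0.9,"claw": 0},{"tx": -363,"ty": 289,"az": -0.995,"claw": 0},{"tx": -363,"ty": 289,"az": -0.995,"claw": 0},{"tx": -363,"ty": 289,"az": -0.995,"claw": 0}])

```text
schema error: expected keys tx, ty, tz, ax, ay, az, claw
```

```bash
cat > st.py <<'E'
from fit import *
def F(v):
    c,s=np.cos(p[2]),np.sin(p[2]);d=np.array(v[:2])-p[:2]
    return np.array([c*d[0]+s*d[1],-s*d[0]+c*d[1],v[2]])*1000
s=sense();print("t",s["time_s"],"TCP in file mm",F(s["tcp_pos"]),"wf",s["wrist_force"],"w",s["gripper_width"]);print(s["ee_rot"])
E
python3 st.py
```

```text
t 0.8 TCP in file mm [-147.014 -447.64   222.569] wf [-0.016 -0.26   0.161] w 1.0013787938313865
[[-0.92  -0.392  0.   ]
 [-0.392  0.92  -0.   ]
 [-0.    -0.    -1.   ]]
```

servo_tool(deltas=[{"tx": -36,"ty": 29,"tz": 0,"ax": 0,"ay": 0,"az": -0.1,"claw": 0},{"tx": -73,"ty": 58,"tz": 0,"ax": 0,"ay": 0,"az": -0.2,"claw": 0},{"tx": -109,"ty": 87,"tz": 0,"ax": 0,"ay": 0,"az": -0.3,"claw": 0},{"tx": -145,"ty": 116,"tz": 0,"ax": 0,"ay": 0,"az": -0.4,"claw": 0},{"tx": -181,"ty": 145,"tz": 0,"ax": 0,"ay": 0,"az": -0.5,"claw": 0},{"tx": -218,"ty": 173,"tz": 0,"ax": 0,"ay": 0,"az": -0.6,"claw": 0},{"tx": -254,"ty": 202,"tz": 0,"ax": 0,"ay": 0,"az": -0.7,"claw": 0},{"tx": -290,"ty": 231,"tz": 0,"ax": 0,"ay": 0,"az": -0.8,"claw": 0},{"tx": -327,"ty": 260,"tz": 0,"ax": 0,"ay": 0,"az": -0.9,"claw": 0},{"tx": -363,"ty": 289,"tz": 0,"ax": 0,"ay": 0,"az": -0.995,"claw": 0},{"tx": -363,"ty": 289,"tz": 0,"ax": 0,"ay": 0,"az": -0.995,"claw": 0},{"tx": -363,"ty": 289,"tz": 0,"ax": 0,"ay": 0,"az": -0.995,"claw": 0}])

```text
time_s: 1.8
tcp_pos: [0.4684, -0.1625, 0.223]
ee_rot: [[-0.166, -0.986, 0.002], [-0.986, 0.166, 0.0], [-0.001, -0.002, -1.0]]
wrist_force: [-0.8, -0.4, 0.5]
gripper_width: 0.174
gripper_force: 0.0
```

```bash
python3 st.py
```

```text
t 1.8 TCP in file mm [  2.025  -2.969 222.978] wf [-0.765 -0.364  0.501] w 0.17369376066502684
[[-0.166 -0.986  0.002]
 [-0.986  0.166  0.   ]
 [-0.001 -0.002 -1.   ]]
```

servo_tool(deltas=[{"tx": 3,"ty": 0,"tz": 10,"ax": 0,"ay": 0,"az": 0,"claw": 0},{"tx": 3,"ty": 0,"tz": 30,"ax": 0,"ay": 0,"az": 0,"claw": 0},{"tx": 3,"ty": 0,"tz": 60,"ax": 0,"ay": 0,"az": 0,"claw": 0},{"tx": 3,"ty": 0,"tz": 90,"ax": 0,"ay": 0,"az": 0,"claw": 0},{"tx": 3,"ty": 0,"tz": 120,"ax": 0,"ay": 0,"az": 0,"claw": 0},{"tx": 3,"ty": 0,"tz": 145,"ax": 0,"ay": 0,"az": 0,"claw": 0},{"tx": 3,"ty": 0,"tz": 161,"ax": 0,"ay": 0,"az": 0,"claw": 0},{"tx": 3,"ty": 0,"tz": 161,"ax": 0,"ay": 0,"az": 0,"claw": 0},{"tx": 3,"ty": 0,"tz": 161,"ax": 0,"ay": 0,"az": 0,"claw": 0},{"tx": 3,"ty": 0,"tz": 161,"ax": 0,"ay": 0,"az": 0,"claw": 0}])

```text
time_s: 2.63
tcp_pos: [0.4657, -0.1705, 0.0624]
ee_rot: [[-0.173, -0.985, 0.002], [-0.985, 0.173, -0.0], [0.0, -0.002, -1.0]]
wrist_force: [0.2, 1.1, -0.2]
gripper_width: 0.003
gripper_force: 0.0
```

```bash
python3 st.py
```

```text
t 2.6333 TCP in file mm [  0.787 -11.252  62.411] wf [ 0.212  1.109 -0.237] w 0.0025032471946548154
[[-0.173 -0.985  0.002]
 [-0.985  0.173 -0.   ]
 [ 0.    -0.002 -1.   ]]
```

servo_tool(deltas=[{"tx": -5,"ty": 0,"tz": 0,"ax": 0,"ay": 0,"az": 0,"claw": 0},{"tx": -10,"ty": 0,"tz": 0,"ax": 0,"ay": 0,"az": 0,"claw": 0},{"tx": -15,"ty": 0,"tz": 0,"ax": 0,"ay": 0,"az": 0,"claw": 0},{"tx": -20,"ty": 0,"tz": 0,"ax": 0,"ay": 0,"az": 0,"claw": 0},{"tx": -25,"ty": 0,"tz": 0,"ax": 0,"ay": 0,"az": 0,"claw": 0},{"tx": -30,"ty": 0,"tz": 0,"ax": 0,"ay": 0,"az": 0,"claw": 0},{"tx": -35,"ty": 0,"tz": 0,"ax": 0,"ay": 0,"az": 0,"claw": 0},{"tx": -40,"ty": 0,"tz": 0,"ax": 0,"ay": 0,"az": 0,"claw": 0}])

```text
time_s: 3.3
tcp_pos: [0.4724, -0.13, 0.0619]
ee_rot: [[-0.172, -0.985, 0.001], [-0.985, 0.172, -0.0], [0.0, -0.001, -1.0]]
wrist_force: [-0.1, -4.3, 1.1]
gripper_width: 0.002
gripper_force: 1.6
```

servo_tool(deltas=[{"tx": -5,"ty": 0,"tz": 0,"ax": 0,"ay": 0,"az": 0,"claw": 0},{"tx": -10,"ty": 0,"tz": 0,"ax": 0,"ay": 0,"az": 0,"claw": 0},{"tx": -15,"ty": 0,"tz": 1,"ax": 0,"ay": 0,"az": 0,"claw": 0},{"tx": -20,"ty": 0,"tz": 2,"ax": 0,"ay": 0,"az": 0,"claw": 0},{"tx": -25,"ty": 0,"tz": 3,"ax": 0,"ay": 0,"az": 0,"claw": 0},{"tx": -30,"ty": 0,"tz": 4,"ax": 0,"ay": 0,"az": 0,"claw": 0},{"tx": -35,"ty": 0,"tz": 5,"ax": 0,"ay": 0,"az": 0,"claw": 0},{"tx": -35,"ty": 0,"tz": 5,"ax": 0,"ay": 0,"az": 0,"claw": 0}])

```text
time_s: 3.97
tcp_pos: [0.4782, -0.095, 0.0563]
ee_rot: [[-0.171, -0.985, -0.0], [-0.985, 0.171, 0.0], [-0.0, 0.0, -1.0]]
wrist_force: [-0.3, 0.4, 0.7]
gripper_width: 0.004
gripper_force: 0.0
```

```bash
python3 st.py; python3 - <<'E'
from h import *
capture("side");a=capture("top");b=cv2.imread("pics/top0.png")
z=[cv2.resize(i[140:272,215:375],(480,396),interpolation=cv2.INTER_CUBIC) for i in (a,)]
cv2.imwrite("pics/t1.png",z[0])
E
```

```text
t 3.9667 TCP in file mm [ 0.108 65.31  56.33 ] wf [-0.311  0.433  0.66 ] w 0.003561778698357499
[[-0.171 -0.985 -0.   ]
 [-0.985  0.171  0.   ]
 [-0.     0.    -1.   ]]
```

View pics/t1.png

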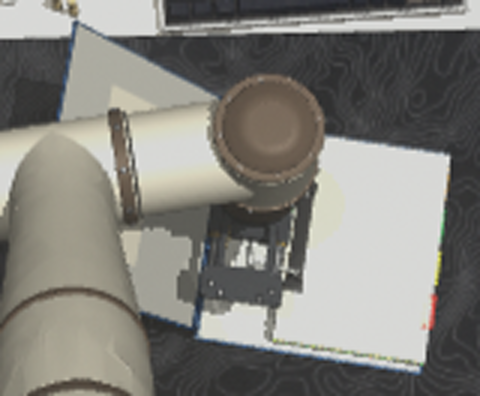

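The push force dropped from 4.3 N to 0, so the lever has snapped over. The file's corner at (450,155) hasn't moved. Next I'll go up and over the cover.

servo_tool(deltas=[{"tx": 0,"ty": 0,"tz": -25,"ax": 0,"ay": 0,"az": 0,"claw": 0},{"tx": 0,"ty": 0,"tz": -60,"ax": 0,"ay": 0,"az": 0,"claw": 0},{"tx": 0,"ty": 0,"tz": -100,"ax": 0,"ay": 0,"az": 0,"claw": 0},{"tx": 0,"ty": 0,"tz": -140,"ax": 0,"ay": 0,"az": 0,"claw": 0},{"tx": 0,"ty": 0,"tz": -180,"ax": 0,"ay": 0,"az": 0,"claw": 0},{"tx": 0,"ty": 0,"tz": -220,"ax": 0,"ay": 0,"az": 0,"claw": 0},{"tx": 0,"ty": 0,"tz": -255,"ax": 0,"ay": 0,"az": 0,"claw": 0},{"tx": 0,"ty": 0,"tz": -280,"ax": 0,"ay": 0,"az": 0,"claw": 0},{"tx": 0,"ty": 0,"tz": -280,"ax": 0,"ay": 0,"az": 0,"claw": 0},{"tx": 0,"ty": 0,"tz": -280,"ax": 0,"ay": 0,"az": 0,"claw": 0}])

```text
time_s: 4.9
tcp_pos: [0.4784, -0.0959, 0.338]
ee_rot: [[-0.173, -0.985, 0.004], [-0.985, 0.173, 0.001], [-0.002, -0.004, -1.0]]
wrist_force: [-0.7, 0.6, -2.1]
gripper_width: 0.005
gripper_force: 0.0
```

servo_tool(deltas=[{"tx": -20,"ty": 0,"tz": 0,"ax": 0,"ay": 0,"az": 0,"claw": 0},{"tx": -45,"ty": 0,"tz": 0,"ax": 0,"ay": 0,"az": 0,"claw": 0},{"tx": -70,"ty": 0,"tz": 0,"ax": 0,"ay": 0,"az": 0,"claw": 0},{"tx": -95,"ty": 0,"tz": 0,"ax": 0,"ay": 0,"az": 0,"claw": 0},{"tx": -120,"ty": 0,"tz": 0,"ax": 0,"ay": 0,"az": 0,"claw": 0},{"tx": -145,"ty": 0,"tz": 0,"ax": 0,"ay": 0,"az": 0,"claw": 0},{"tx": -170,"ty": 0,"tz": 0,"ax": 0,"ay": 0,"az": 0,"claw": 0},{"tx": -190,"ty": 0,"tz": 0,"ax": 0,"ay": 0,"az": 0,"claw": 0},{"tx": -205,"ty": 0,"tz": 0,"ax": 0,"ay": 0,"az": 0,"claw": 0},{"tx": -220,"ty": 0,"tz": 0,"ax": 0,"ay": 0,"az": 0,"claw": 0},{"tx": -220,"ty": 0,"tz": 0,"ax": 0,"ay": 0,"az": 0,"claw": 0},{"tx": -220,"ty": 0,"tz": 0,"ax": 0,"ay": 0,"az": 0,"claw": 0}])

```text
time_s: 5.9
tcp_pos: [0.5158, 0.1211, 0.3357]
ee_rot: [[-0.172, -0.985, -0.002], [-0.985, 0.172, -0.001], [0.001, 0.002, -1.0]]
wrist_force: [-0.9, -0.2, 0.2]
gripper_width: 0.002
gripper_force: 0.0
```

```bash
python3 st.py; python3 - <<'E'
from h import *
a=capture("top");b=capture("side")
z=cv2.resize(a[130:280,195:375],(432,360),interpolation=cv2.INTER_CUBIC);y=cv2.resize(b[80:260,200:380],(360,360),interpolation=cv2.INTER_CUBIC)
cv2.imwrite("pics/t2.png",np.hstack([z,y]))
E
```

```text
t 5.9 TCP in file mm [ -0.107 284.616 335.664] wf [-0.874 -0.213  0.179] w 0.0020235700246168087
[[-0.172 -0.985 -0.002]
 [-0.985  0.172 -0.001]
 [ 0.001  0.002 -1.   ]]
```

View pics/t2.png

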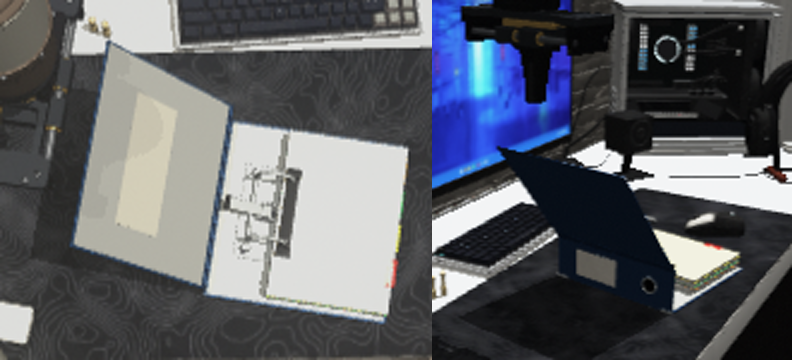

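The lever is down, with the black roll at (222,205) by the spine and the arches reaching the bar at (290,175) and (285,245). The file hasn't moved. I'll descend beyond the cover and then swing it.

servo_tool(deltas=[{"tx": 0,"ty": 0,"tz": 20,"ax": 0,"ay": 0,"az": 0,"claw": 0},{"tx": 0,"ty": 0,"tz": 45,"ax": 0,"ay": 0,"az": 0,"claw": 0},{"tx": 0,"ty": 0,"tz": 70,"ax": 0,"ay": 0,"az": 0,"claw": 0},{"tx": 0,"ty": 0,"tz": 95,"ax": 0,"ay": 0,"az": 0,"claw": 0},{"tx": 0,"ty": 0,"tz": 115,"ax": 0,"ay": 0,"az": 0,"claw": 0},{"tx": 0,"ty": 0,"tz": 115,"ax": 0,"ay": 0,"az": 0,"claw": 0},{"tx": 10,"ty": 0,"tz": 115,"ax": 0,"ay": 0,"az": 0,"claw": 0},{"tx": 20,"ty": 0,"tz": 115,"ax": 0,"ay": 0,"az": 0,"claw": 0},{"tx": 30,"ty": 0,"tz": 115,"ax": 0,"ay": 0,"az": 0,"claw": 0}])

```text
time_s: 6.75
tcp_pos: [0.5115, 0.0904, 0.2235]
ee_rot: [[-0.172, -0.985, 0.003], [-0.985, 0.172, 0.001], [-0.002, -0.003, -1.0]]
wrist_force: [0.1, 3.4, 2.4]
gripper_width: 0.003
gripper_force: 1.7
```

servo_tool(deltas=[{"tx": 8,"ty": 0,"tz": -4,"ax": 0,"ay": 0,"az": 0,"claw": 0},{"tx": 16,"ty": 0,"tz": -9,"ax": 0,"ay": 0,"az": 0,"claw": 0},{"tx": 24,"ty": 0,"tz": -14,"ax": 0,"ay": 0,"az": 0,"claw": 0},{"tx": 32,"ty": 0,"tz": -19,"ax": 0,"ay": 0,"az": 0,"claw": 0},{"tx": 40,"ty": 0,"tz": -24,"ax": 0,"ay": 0,"az": 0,"claw": 0},{"tx": 48,"ty": 0,"tz": -29,"ax": 0,"ay": 0,"az": 0,"claw": 0},{"tx": 57,"ty": 0,"tz": -35,"ax": 0,"ay": 0,"az": 0,"claw": 0},{"tx": 66,"ty": 0,"tz": -39,"ax": 0,"ay": 0,"az": 0,"claw": 0},{"tx": 75,"ty": 0,"tz": -43,"ax": 0,"ay": 0,"az": 0,"claw": 0},{"tx": 85,"ty": 0,"tz": -46,"ax": 0,"ay": 0,"az": 0,"claw": 0},{"tx": 95,"ty": 0,"tz": -48,"ax": 0,"ay": 0,"az": 0,"claw": 0},{"tx": 105,"ty": 0,"tz": -50,"ax": 0,"ay": 0,"az": 0,"claw": 0}])

```text
time_s: 7.75
tcp_pos: [0.4924, -0.0131, 0.2718]
ee_rot: [[-0.172, -0.985, -0.0], [-0.985, 0.172, -0.0], [0.0, 0.0, -1.0]]
wrist_force: [0.6, -0.2, -0.2]
gripper_width: 0.005
gripper_force: 0.3
```

```bash
python3 st.py; python3 - <<'E'
from h import *
a=capture("top");b=capture("side")
z=cv2.resize(a[130:280,195:375],(432,360),interpolation=cv2.INTER_CUBIC);y=cv2.resize(b[80:260,200:380],(360,360),interpolation=cv2.INTER_CUBIC)
cv2.imwrite("pics/t3.png",np.hstack([z,y]))
E
```

```text
t 7.75 TCP in file mm [  0.027 148.345 271.751] wf [ 0.592 -0.214 -0.152] w 0.004667409806215836
[[-0.172 -0.985 -0.   ]
 [-0.985  0.172 -0.   ]
 [ 0.     0.    -1.   ]]
```

View pics/t3.png

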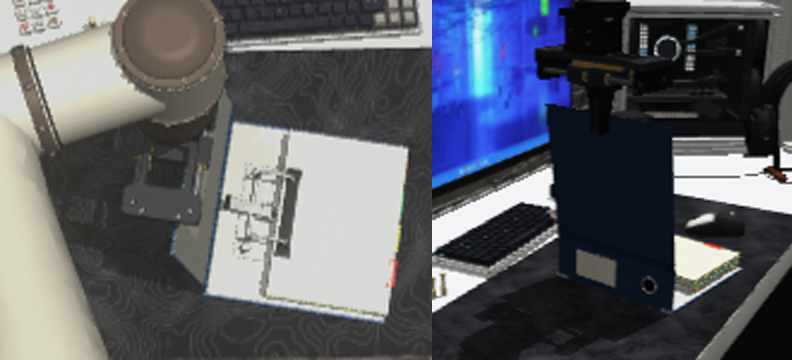

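The cover is nearly upright, with its edge at (550,105)–(670,120) in the right half against the finger, and the file is still in place. I'll keep pushing along the arc.

servo_tool(deltas=[{"tx": 10,"ty": 0,"tz": -1,"ax": 0,"ay": 0,"az": 0,"claw": 0},{"tx": 20,"ty": 0,"tz": -2,"ax": 0,"ay": 0,"az": 0,"claw": 0},{"tx": 30,"ty": 0,"tz": -3,"ax": 0,"ay": 0,"az": 0,"claw": 0},{"tx": 40,"ty": 0,"tz": -3,"ax": 0,"ay": 0,"az": 0,"claw": 0},{"tx": 50,"ty": 0,"tz": -2,"ax": 0,"ay": 0,"az": 0,"claw": 0},{"tx": 60,"ty": 0,"tz": 0,"ax": 0,"ay": 0,"az": 0,"claw": 0},{"tx": 70,"ty": 0,"tz": 2,"ax": 0,"ay": 0,"az": 0,"claw": 0},{"tx": 80,"ty": 0,"tz": 4,"ax": 0,"ay": 0,"az": 0,"claw": 0},{"tx": 90,"ty": 0,"tz": 7,"ax": 0,"ay": 0,"az": 0,"claw": 0},{"tx": 100,"ty": 0,"tz": 11,"ax": 0,"ay": 0,"az": 0,"claw": 0},{"tx": 110,"ty": 0,"tz": 14,"ax": 0,"ay": 0,"az": 0,"claw": 0},{"tx": 120,"ty": 0,"tz": 19,"ax": 0,"ay": 0,"az": 0,"claw": 0}])

```text
time_s: 8.85
tcp_pos: [0.4719, -0.1314, 0.2523]
ee_rot: [[-0.172, -0.985, 0.0], [-0.985, 0.172, -0.0], [0.0, -0.0, -1.0]]
wrist_force: [0.6, 0.0, 0.2]
gripper_width: 0.008
gripper_force: 0.1
```

servo_tool(deltas=[{"tx": 10,"ty": 0,"tz": 4,"ax": 0,"ay": 0,"az": 0,"claw": 0},{"tx": 19,"ty": 0,"tz": 8,"ax": 0,"ay": 0,"az": 0,"claw": 0},{"tx": 27,"ty": 0,"tz": 14,"ax": 0,"ay": 0,"az": 0,"claw": 0},{"tx": 35,"ty": 0,"tz": 20,"ax": 0,"ay": 0,"az": 0,"claw": 0},{"tx": 43,"ty": 0,"tz": 26,"ax": 0,"ay": 0,"az": 0,"claw": 0},{"tx": 51,"ty": 0,"tz": 32,"ax": 0,"ay": 0,"az": 0,"claw": 0},{"tx": 61,"ty": 0,"tz": 40,"ax": 0,"ay": 0,"az": 0,"claw": 0},{"tx": 67,"ty": 0,"tz": 47,"ax": 0,"ay": 0,"az": 0,"claw": 0},{"tx": 73,"ty": 0,"tz": 54,"ax": 0,"ay": 0,"az": 0,"claw": 0},{"tx": 78,"ty": 0,"tz": 60,"ax": 0,"ay": 0,"az": 0,"claw": 0},{"tx": 83,"ty": 0,"tz": 66,"ax": 0,"ay": 0,"az": 0,"claw": 0},{"tx": 86,"ty": 0,"tz": 72,"ax": 0,"ay": 0,"az": 0,"claw": 0}])

```text
time_s: 9.85
tcp_pos: [0.4572, -0.2156, 0.1799]
ee_rot: [[-0.172, -0.985, -0.0], [-0.985, 0.172, -0.0], [0.0, 0.0, -1.0]]
wrist_force: [-0.6, 0.2, 0.3]
gripper_width: 0.006
gripper_force: 0.0
```

```bash
python3 st.py; python3 - <<'E'
from h import *
a=capture("top");b=capture("side")
z=cv2.resize(a[130:280,195:375],(432,360),interpolation=cv2.INTER_CUBIC);y=cv2.resize(b[80:260,200:380],(360,360),interpolation=cv2.INTER_CUBIC)
cv2.imwrite("pics/t4.png",np.hstack([z,y]))
E
```

```text
t 9.85 TCP in file mm [  0.138 -57.151 179.939] wf [-0.58   0.237  0.275] w 0.005616786816633192
[[-0.172 -0.985 -0.   ]
 [-0.985  0.172 -0.   ]
 [ 0.     0.    -1.   ]]
```

View pics/t4.png

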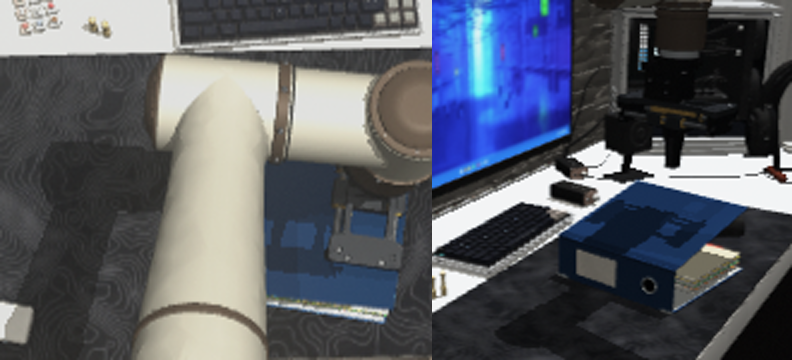

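The cover is nearly flat and still sinking, its far edge at about (750,207) in the right half. I'll wait and look again.

servo_tool(deltas=[{"tx": 0,"ty": 0,"tz": 0,"ax": 0,"ay": 0,"az": 0,"claw": 0},{"tx": 0,"ty": 0,"tz": 0,"ax": 0,"ay": 0,"az": 0,"claw": 0},{"tx": 0,"ty": 0,"tz": 0,"ax": 0,"ay": 0,"az": 0,"claw": 0},{"tx": 0,"ty": 0,"tz": 0,"ax": 0,"ay": 0,"az": 0,"claw": 0},{"tx": 0,"ty": 0,"tz": 0,"ax": 0,"ay": 0,"az": 0,"claw": 0},{"tx": 0,"ty": 0,"tz": 0,"ax": 0,"ay": 0,"az": 0,"claw": 0},{"tx": 0,"ty": 0,"tz": 0,"ax": 0,"ay": 0,"az": 0,"claw": 0},{"tx": 0,"ty": 0,"tz": 0,"ax": 0,"ay": 0,"az": 0,"claw": 0},{"tx": 0,"ty": 0,"tz": 0,"ax": 0,"ay": 0,"az": 0,"claw": 0},{"tx": 0,"ty": 0,"tz": 0,"ax": 0,"ay": 0,"az": 0,"claw": 0},{"tx": 0,"ty": 0,"tz": 0,"ax": 0,"ay": 0,"az": 0,"claw": 0},{"tx": 0,"ty": 0,"tz": 0,"ax": 0,"ay": 0,"az": 0,"claw": 0}])

```text
time_s: 10.95
tcp_pos: [0.4572, -0.2151, 0.1805]
ee_rot: [[-0.172, -0.985, -0.0], [-0.985, 0.172, 0.0], [0.0, 0.0, -1.0]]
wrist_force: [0.2, 0.7, -0.2]
gripper_width: 0.003
gripper_force: 0.0
```

```bash
python3 - <<'E'
from fit import *
b=capture("side").copy()
for q in [(115,99,72),(-115,99,72),(-115,99,0),(-115,-129,72),(115,-129,72),(-115,-129,72+228*.06)]:
    u=proj("side",W(p,q));print(q,u); b[int(round(u[1])),int(round(u[0]))]=(0,0,255)
cv2.imwrite("pics/s5.png",cv2.resize(b[150:240,250:380],(780,540),interpolation=cv2.INTER_NEAREST))
E
```

```text
(115, 99, 72) [263.354 196.598]
(-115, 99, 72) [321.793 214.593]
(-115, 99, 0) [320.276 235.963]
(-115, -129, 72) [357.09  194.549]
(115, -129, 72) [302.277 180.36 ]
(-115, -129, 85.68) [357.491 190.817]
```

View pics/s5.png

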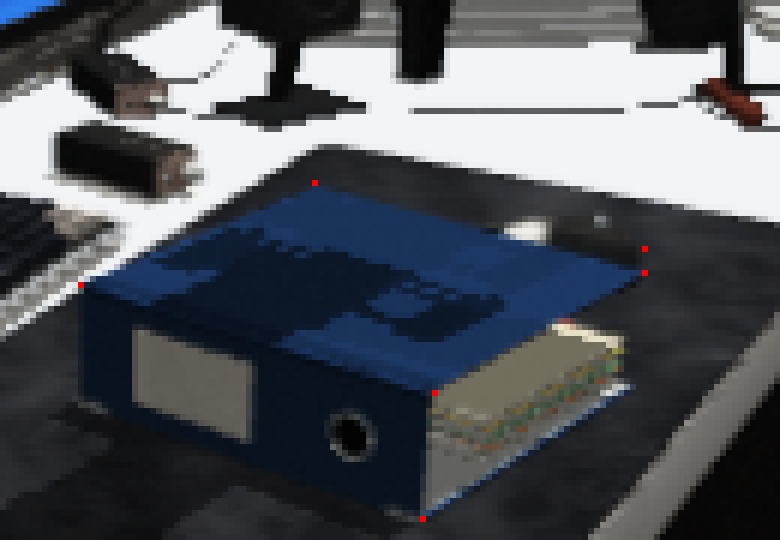

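The cover's free corner at (645,270) sits on the predicted shut position, about 24 px below the 0.06 rad mark. The file is where it was and the gripper is clear, so I'll hand in.

```bash
python3 -c "from station import *;print(finish_job())"
```

```text
the job is handed in; nothing more can be done
None
```

I pushed the lever over until it snapped down with the arches closed, then swung the cover shut. In the last picture it lies flat with the file where it started. The job is handed in, but no verdict came back, and I didn't re-measure the three small things at the end.

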